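# Turn the bar of soap over in its tipping dish

### The arm

A 7-joint arm with a two-finger parallel gripper is mounted at the origin on the work surface. World frame = base frame: x ahead of the robot, y to its left, z up, the work surface at z = 0. Lengths are in m, angles in degrees, forces in N, time in s.
With the tool pointing down it reaches from about 0.425 to 0.875 m from the base axis. Payload 4.7 kg.
Tool frame: the origin (TCP) lies midway between the tips of the shut fingers; the grasp point (between the pads) lies 19 mm behind it; z points along the fingers, y is the line along which they close (so a half turn about z gives the same grasp; the last joint's range is limited). The gripper opens to 85 mm and grips with 20 to 120 N. Pads are 22 mm wide; open, the fingers measure 114 mm over their backs; the gripper's body (76 mm by 85 mm) begins 54 mm behind the grasp point. The pads swing forward as they close: fully open they stand 13 mm farther back than shut.
Start: joints at [-73.963, 18.392, -4.016, 83.108, 1.295, 78.541, -3.26], TCP at [0.171, 0.627, 0.193] pointing down, gripper open.
Joint ranges: [-163.93, 163.93], [-17.29, 119.83], [-79.2, 71.16], [3.27, 140.29], [-89.18, 269.18], [5.43, 117.66], [-154.24, 154.24]. Speed limits (degrees/s): [147.25, 147.25, 180, 180, 180, 180, 180].

### API

Orientations are given as [roll, pitch, yaw] about the fixed x, y, z axes, in that order (R = Rz(yaw) Ry(pitch) Rx(roll)).
In Python, from rig import monitor, optics, ticket gives the robot as it stands.
- The arm moves only by the shell command python3 -m inch 'ROWS' [FORCE]. ROWS is JSON, a list of rows, each a list of 7 numbers: the shift along the tool's x, y, z in units of 0.075 m (1.0 is 0.075 m), then the turn, a rotation vector about the tool's x, y, z in units of 180 degrees (1.0 is 180 degrees), then the opening, from 0 (shut) to 1 (fully open). In form: [[dx, dy, dz, wx, wy, wz, claw], ...]. A call has 1 to 10 rows; each row shifts and turns the commanded pose from where the row before left it, along the tool's axes as they then stand; what a row does not reach is not made up. A row lasts 1/8 s, in which the tool goes at most 62.5 mm and 10.7 degrees, less where a joint would pass 70% of its speed; a pose out of reach is approached as far as the arm can. A call with a number of a shift or a turn outside -1 to 1 is refused whole. A call with a gripper value outside its range is refused whole. The fingers move at their own pace and stop on an object; FORCE is the grip in N (left out, the last holds). Time passes only in rows, so rows that do not move let the fingers close. It gives the time, the measured TCP pose, the force, the opening and the grip force at its end, in the units of the state.
- monitor.state(): the state, without advancing time (a new reading comes with each control period).
- optics.read_camera(name): name is "side" or "top"; returns a dict with "color" (400x640x3 uint8, blue, green, red), "fx", "fy", "cx", "cy" (pixels), "camera_from_world" (4x4, takes a point from world to camera coordinates). Camera axes: x right, y down, z forward; pixel columns grow to the right and rows downward; lengths in m; the calibration is good to about 2 mm. A picture is of the moment at which its call begins. There is no depth.
- ticket.sign_off(): hands the job in; it is judged then, once.
The state is a dict: "clock": time; "joints": joint angles; "qvel": joint speeds; "effort": joint torques, N m; "tcp_pos": TCP position; "orientation": TCP orientation; "force": force on the tool from outside, world axes, zero at the start; "ft_torque": the same for the moment, N m; "width": opening from 0.0 (shut) to 1.0 (fully open); "finger_force": force on a finger pad.
Only numpy, scipy, OpenCV 4.12 (cv2) and the standard library are available. Lean on these libraries where they do the work, as an engineer would, in place of code of your own. Each camera call takes 0.05 s, during which the arm holds its last target. There are 200 camera calls.

### The job

Two tip-over soap dishes stand on the basin ledge. Turn the rectangular bar of soap over so its damp underside can dry: by its wire handle, swing the tray it lies in up and past upright so that the bar slides down and tumbles over onto the drying deck of the same dish, then lay the empty tray back down flat and let go. Do not touch the bar with the gripper, and leave the round soap in the other dish where it is.

Things in the scene. Friction and masses are not known exactly. Their poses are not given: they have to be found in the camera images.
- bar_soap: Rectangular cream bar of soap, 50 x 80 x 24 mm, 0.11 kg, loose, flat in the tray of its dish. Origin at its centre; x along the width, y along the length, z normal to the large faces, up at the start (stamped face up), down once turned over. Standing on the tray's hinge-side wall, it tumbles onto the deck when the tray is 1.7 to 1.9 rad from flat.
- dish_hinge (a point): Middle of the hinge line of the bar's white dish (fixed), 25 mm above the ledge. y along the hinge, z up, x away from the robot within 0.45 rad. Tray on the -x side: inside 64 x 96 mm, x -68 to -4, floor 15 mm below the hinge, walls up to hinge height. Drying deck on the +x side: 5 mm below the hinge, x 1 to 74, y -51 to 51, walls 11 mm high on its three sides away from the hinge.
- dish_grip (a point): Middle of the tray's handle, a round steel bar 10 mm thick, 76 mm long, parallel to the hinge; tray flat: 112 mm from the hinge to -x, 28 mm above the ledge, 37 mm clear of the tray's end wall, nothing beneath. It can turn in a pinch. Turns with the tray (0.15 kg, no spring) about the hinge's +y from flat (its z up) over the top to a stop at 2.2 rad; let go past upright, it stays over.
- round_soap: Round cake of cream soap, 58 mm across, 24 mm thick, lying in the tray of the other dish, which is alike; origin at its centre. To be left alone.
Not all that is in view belongs to the job. Leave any orange or yellow look-alike of the part that bears dish_hinge alone.

How it is judged:
By the outcome, as a careful person would: the job done as asked, in the order asked, and still so for the second after the job is handed in, with the robot touching nothing.
It also fails if it takes over 48 s, if anything falls off the work surface, if the arm or the gripper's body presses on something with over 40 N, if the wrist force passes 120 N, or if a joint passes its speed limit or range.

## Working session

There is one attempt and no reset: what is moved stays moved. The work goes in short steps, Python scripts to look and compute and a shell command to move; the robot and the scene stay as the last step left them, time stands still between calls to the robot, and variables do not carry over. Pictures are saved under pics/ and viewed, at most 10 in all, crops included, and the job is handed in when it is done.

```bash
mkdir -p pics; ls; python3 - <<'E'
from rig import monitor, optics
import cv2,json
s=monitor.state(); print(s)
for n in("side","top"):
    c=optics.read_camera(n); cv2.imwrite(f"pics/{n}0.png",c["color"]); print(n,c["fx"],c["fy"],c["cx"],c["cy"],c["camera_from_world"].tolist() if hasattr(c["camera_from_world"],'tolist') else c["camera_from_world"])
E
```

```text
pics
{'clock': 0.0, 'joints': array([-73.96002694,  18.4380645 ,  -4.01657772,  83.1765532 ,
         1.29262273,  78.54179886,  -3.26021528]), 'qvel': array([-0.02608319,  0.0422743 ,  0.0650073 ,  0.11483746,  0.01049212,
        0.00176834,  0.00088524]), 'effort': array([-6.12300810e-04, -4.93591189e+01, -3.82637680e-01, -3.14331615e+01,
        1.29307280e-02,  1.12658201e-02, -3.70450891e-05]), 'tcp_pos': array([0.17063421, 0.62654657, 0.19142053]), 'orientation': array([-1.79888703e+02,  3.26563901e-03,  1.64770119e+02]), 'force': array([ 0.27125328,  0.1221466 , -0.70830697]), 'ft_torque': array([-0.01003808, -0.0094115 ,  0.01309861]), 'finger_force': 0.0, 'width': 1.0014320865735535}
side 511.11818798106304 511.11818798106304 320.6956233382001 211.0957669973872 [[-0.9264905674235561, -0.37621685208504996, 0.008724029022917579, 0.5359278665359016], [-0.2030141056596651, 0.48016428248812737, -0.8533624872970853, 0.1724793619797935], [0.31686038152218304, -0.7924033960236904, -0.5212450062990908, 0.8951087278242482], [0.0, 0.0, 0.0, 1.0]]
top 401.63417827093406 401.63417827093406 322.37575037736036 192.00192730798258 [[-0.02837581165746116, -0.9994897541654056, -0.014664400129468427, -0.0016430334490296324], [-0.985431446286432, 0.03043171459733657, -0.1673283461237126, 0.5871604675477471], [0.1676892303715746, 0.009702683393944044, -0.9857921585975137, 0.9378724582428177], [0.0, 0.0, 0.0, 1.0]]
```

View pics/top0.png

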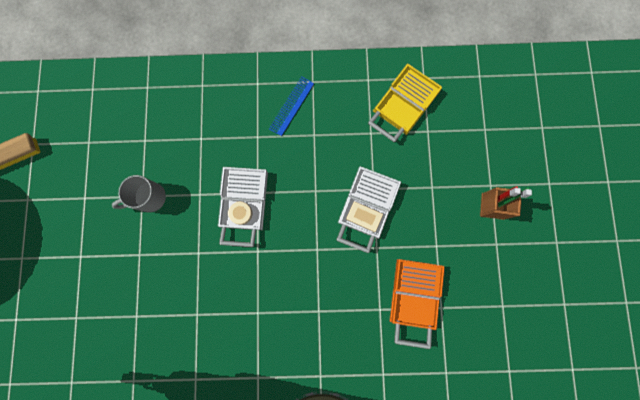

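View pics/side0.png

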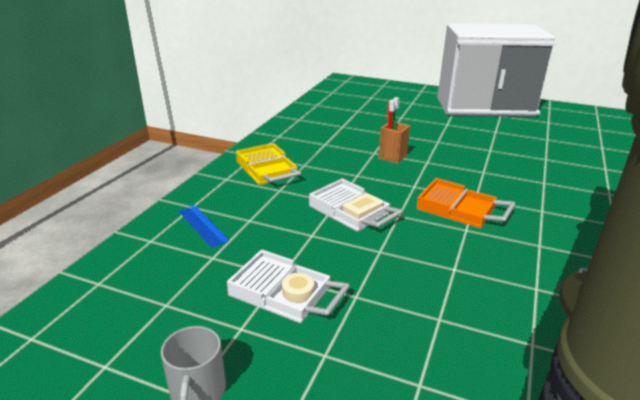

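The top view has four dish-like things: white with the rectangular bar at (370,208), white with the round soap at (243,207), orange at (417,300) and yellow at (405,102). The dish at (370,208) fits because it is white and holds the rectangular bar. I'll confirm that with an enlarged crop and measure it.

```bash
cat > h.py <<'E'
import numpy as np,cv2
from rig import monitor,optics
from scipy.spatial.transform import Rotation as R
def cast(c,uv,z):
    T=np.array(c["camera_from_world"]);Rm=T[:3,:3];o=-Rm.T@T[:3,3]
    d=Rm.T@np.array([(uv[0]-c["cx"])/c["fx"],(uv[1]-c["cy"])/c["fy"],1]);return o+d*(z-o[2])/d[2]
def proj(c,p):
    q=np.array(c["camera_from_world"])@np.append(p,1);return np.array([c["fx"]*q[0]/q[2]+c["cx"],c["fy"]*q[1]/q[2]+c["cy"]])
E
python3 - <<'E'
from h import *
c=optics.read_camera("top");im=c["color"]
hsv=cv2.cvtColor(im,cv2.COLOR_BGR2HSV)
box=np.zeros(im.shape[:2],np.uint8);box[160:258,330:410]=1
# white/grey (low sat), cream (hue yellow)
low=((hsv[...,1]<60)&(hsv[...,2]>90)&(box>0)).astype(np.uint8)
cream=((hsv[...,0]>12)&(hsv[...,0]<35)&(hsv[...,1]>35)&(hsv[...,2]>140)&(box>0)).astype(np.uint8)
m=low|cream
body=cv2.morphologyEx(cv2.morphologyEx(m,cv2.MORPH_CLOSE,np.ones((5,5))),cv2.MORPH_OPEN,cv2.getStructuringElement(cv2.MORPH_ELLIPSE,(17,17)))
for n,k in(("body",body),("all",m),("cream",cream)):
    cs,_=cv2.findContours(k,cv2.RETR_EXTERNAL,cv2.CHAIN_APPROX_NONE);cc=max(cs,key=cv2.contourArea)
    z={"body":.026,"all":.028,"cream":.034}[n]
    w=np.array([cast(c,p[0],z)[:2] for p in cc])
    r=cv2.minAreaRect((w*1000).astype(np.float32));print(n,r,cv2.boxPoints(r).round(1).tolist())
big=cv2.resize(im[155:260,320:420],None,fx=5.5,fy=5.5,interpolation=cv2.INTER_CUBIC)
mm=cv2.resize(np.dstack([m*90+body*90]*3)[155:260,320:420],None,fx=2,fy=2)
big[:mm.shape[0],:mm.shape[1]]=mm
cv2.imwrite("pics/crop.png",big)
E
```

```text
body ((562.8248901367188, -134.97122192382812), (113.01557159423828, 157.4009552001953), 65.73998260498047) [[467.8999938964844, -154.1999969482422], [611.4000244140625, -218.8000030517578], [657.7999877929688, -115.80000305175781], [514.2999877929688, -51.099998474121094]]
all ((545.5125122070312, -123.07598114013672), (242.88450622558594, 193.16018676757812), 4.26659631729126) [[417.20001220703125, -35.79999923706055], [431.6000061035156, -228.39999389648438], [673.7999877929688, -210.39999389648438], [659.4000244140625, -17.700000762939453]]
cream ((525.970703125, -120.09602355957031), (79.63495635986328, 50.646644592285156), 64.09904479980469) [[485.79998779296875, -144.89999389648438], [531.4000244140625, -167.0], [566.0999755859375, -95.30000305175781], [520.5999755859375, -73.19999694824219]]
```

View pics/crop.png

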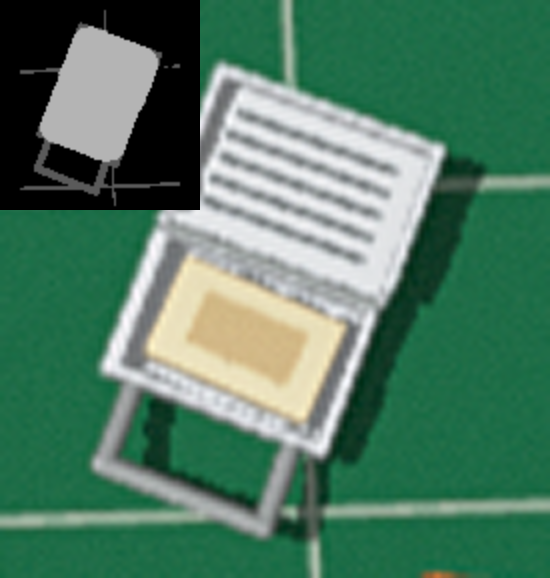

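The crop confirms the target: a white dish holding the rectangular stamped bar. Its handle bar runs from crop (100,465) to (268,528), which is full-image (338,239.5) to (369,251). I'll work out the hinge and handle positions and start the approach.

```bash
python3 - <<'E'
from h import *
c=optics.read_camera("top")
P=lambda u,v,z:cast(c,(320+(u+.5)/5.5-.5,155+(v+.5)/5.5-.5),z)[:2]
a,b=P(100,465,.030),P(268,528,.030);print("handle",a,b,(a+b)/2,np.linalg.norm(a-b),"y-dir deg",np.degrees(np.arctan2(*(a-b)[::-1]))-90)
a,b=P(160,222,.025),P(382,303,.025);print("hinge",a,b,(a+b)/2,np.degrees(np.arctan2(*(a-b)[::-1]))-90)
s=optics.read_camera("side")
for p in ((.560,-.1338,.025),(.458,-.0874,.028)):print(proj(c,p),proj(s,p))
x0,y0=300,160
cr=cv2.resize(s["color"][y0:y0+80,x0:x0+110],None,fx=7,fy=7,interpolation=cv2.INTER_CUBIC)
u=np.array([.4147,.91,0])
for q in(np.array([.560,-.1338,.025])+.05*u,np.array([.560,-.1338,.025])-.05*u,np.array([.458,-.0874,.028])+.038*u,np.array([.458,-.0874,.028])-.038*u):
    p=proj(s,q)-[x0,y0];cv2.circle(cr,tuple(int(v) for v in (p+.5)*7),3,(0,0,255),-1)
cv2.imwrite("pics/sidecrop.png",cr)
E
python3 -m inch '[[-0.52,-0.38,0,0,0,0,1],[-0.52,-0.38,0,0,0,0,1],[-0.52,-0.38,0,0,0,0,1],[-0.52,-0.38,0,0,0,0,1],[-0.52,-0.38,0,0,0,0,1],[-0.52,-0.38,0,0,0,0,1],[-0.52,-0.38,0,0,0,0,1],[-0.52,-0.38,0,0,0,0,1],[-0.52,-0.38,0,0,0,0,1],[-0.52,-0.38,0,0,0,0,1]]' 25
```

```text
handle [ 0.47157357 -0.05332351] [ 0.44159001 -0.12690697] [ 0.45658179 -0.09011524] 0.0794577782479141 y-dir deg -22.169757929070883
hinge [ 0.58144622 -0.08469841] [ 0.54115087 -0.18381854] [ 0.56129855 -0.13425847] -22.123238321772078
[368.627793   202.80864717] [350.36133919 199.34834046]
[351.82182024 244.32792187] [388.25428736 217.46245082]
clock: 1.5
tcp_pos: [0.473, 0.2485, 0.1927]
orientation: [180.0, 0.0, 164.8]
force: [0.8, -0.1, 0.0]
width: 0.998
finger_force: 0.0
```

View pics/sidecrop.png

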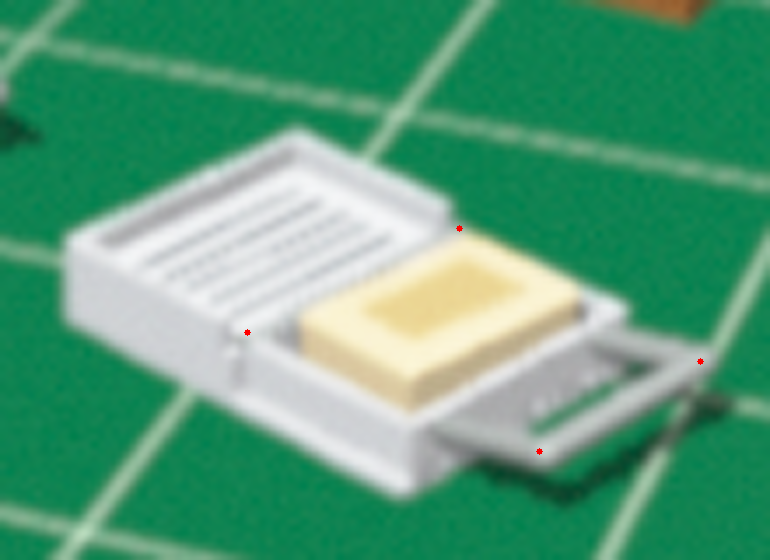

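The projected hinge and handle points line up in the side view, at crop (247,332)/(459,228) and (539,451)/(700,361). I'm taking hinge (0.561,-0.134), yaw about -23.3° and handle (0.458,-0.090). Next I rotate and move over the handle.

```bash
python3 -m inch '[[0,0,0,0,0,0.0545,0.35],[0,0,0,0,0,0.0545,0.35],[0,0,0,0,0,0.0545,0.35],[0,0,0,0,0,0.0545,0.35],[0,0,0,0,0,0.0545,0.35],[0,0,0,0,0,0.0545,0.35],[0,0,0,0,0,0.0545,0.35],[0,0,0,0,0,0.0545,0.35],[0,0,0,0,0,0.0545,0.35],[0,0,0,0,0,0.0545,0.35]]'
python3 -m inch '[[-0.527,0.2,0,0,0,0,0.35],[-0.527,0.2,0,0,0,0,0.35],[-0.527,0.2,0,0,0,0,0.35],[-0.527,0.2,0,0,0,0,0.35],[-0.527,0.2,0,0,0,0,0.35],[-0.527,0.2,0,0,0,0,0.35],[-0.527,0.2,0,0,0,0,0.35],[-0.527,0.2,0,0,0,0,0.35],[0,0,0,0,0,0,0.35]]'
```

```text
clock: 2.75
tcp_pos: [0.4721, 0.2497, 0.1925]
orientation: [-180.0, -0.0, 66.3]
force: [0.4, 0.1, 0.0]
width: 0.351
finger_force: 0.0
clock: 3.88
tcp_pos: [0.4567, -0.0918, 0.1928]
orientation: [180.0, -0.0, 66.3]
force: [0.1, 0.5, 0.1]
width: 0.347
finger_force: 0.0
```

```bash
python3 -m inch '[[0.03,0,0.5,0,0,0,0.35],[0,0,0.5,0,0,0,0.35],[0,0,0.5,0,0,0,0.35],[0,0,0.2,0,0,0,0.35],[0,0,0,0,0,0,0.35]]'
python3 - <<'E'
from h import *
s=optics.read_camera("side");t=optics.read_camera("top")
a=cv2.resize(s["color"][110:240,280:440],(480,390));b=cv2.resize(t["color"][150:280,310:416],(318,390))
cv2.imwrite("pics/pre.png",np.hstack([a,b]))
E
```

```text
clock: 4.5
tcp_pos: [0.4577, -0.0855, 0.0646]
orientation: [-179.9, 0.0, 66.7]
force: [0.7, 0.4, 0.5]
width: 0.351
finger_force: 0.0
```

View pics/pre.png

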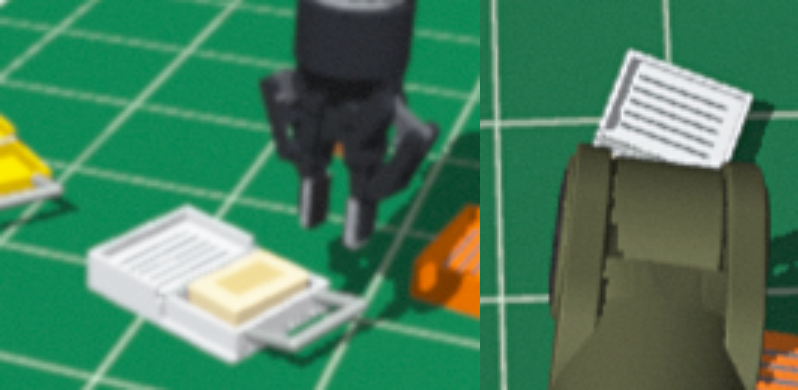

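The gripper is above the handle: the side crop shows the fingers at (313,205) and (355,220), straddling the handle line. I'll descend and pinch.

```bash
python3 -m inch '[[-0.05,0.025,0.25,0,0,0,0.35],[0,0,0.25,0,0,0,0.35],[0,0,0.22,0,0,0,0.35],[0,0,0,0,0,0,0.35]]'
python3 -m inch '[[0,0,0,0,0,0,0],[0,0,0,0,0,0,0],[0,0,0,0,0,0,0],[0,0,0,0,0,0,0]]' 25
```

```text
clock: 5.1
tcp_pos: [0.4579, -0.0901, 0.0106]
orientation: [-179.9, 0.0, 66.7]
force: [-0.3, -0.1, -0.2]
width: 0.352
finger_force: 0.0
clock: 5.6
tcp_pos: [0.4585, -0.0902, 0.0113]
orientation: [180.0, -0.0, 66.7]
force: [-0.8, 0.2, -0.1]
width: 0.001
finger_force: 0.0
```

The fingers shut completely without catching the handle, so I'll look.

```bash
python3 - <<'E'
from h import *
s=optics.read_camera("side");t=optics.read_camera("top")
a=cv2.resize(s["color"][150:240,300:420],(600,450),interpolation=cv2.INTER_CUBIC)
cv2.imwrite("pics/miss.png",a)
print(monitor.state()["tcp_pos"],proj(s,monitor.state()["tcp_pos"]))
E
```

```text
[ 0.45843056 -0.09018586  0.01114002] [387.80633676 223.38867128]
```

View pics/miss.png

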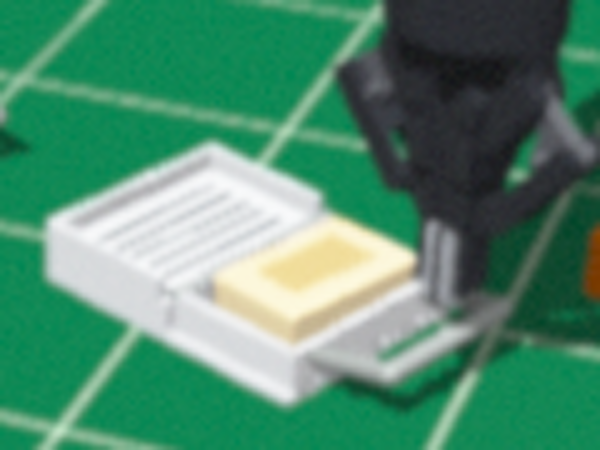

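```bash
python3 - <<'E'
from h import *
s=optics.read_camera("side")["color"];o=cv2.imread("pics/side0.png")
d=cv2.absdiff(s,o).max(2)
print("cols",list(range(380,404,2)))
for v in range(196,230):print(v,d[v,380:404:2])
a=np.hstack([cv2.resize(k[185:235,370:410],(400,500),interpolation=cv2.INTER_NEAREST) for k in(o,s)])
cv2.imwrite("pics/tip.png",a)
E
```

```text
cols [380, 382, 384, 386, 388, 390, 392, 394, 396, 398, 400, 402]
196 [  6   7  54 125  87  93  84  95  94  84  79  63]
197 [  5   4  51 126 109 114  81  91  96  83  73  61]
198 [  8  12  61 131 114 122  75  98  99  72  59  55]
199 [  8   7  50 133 117 131  70  92 100  68  57  58]
200 [  9   5  48 102 132 110  74  94  91  68  57  60]
201 [  7   6  80  37 102 117  80  93  92  65  55  60]
202 [ 11  12 105  75  34  97  79  88  93  67  59  60]
203 [  5  14 102 109  60  64  76  92  91  65  60  57]
204 [  9   7  87 117  75  53  81  90  96  67  59  60]
205 [  8   3  77 111  46  54  82  90  87  66  56  65]
206 [ 9  7 49 83 34 27 89 94 81 59 58 68]
207 [ 12   7  22  75  37  57 106  97  74  60  60  78]
208 [  7  10   9  69  31  75 122 102  84  66  62  78]
209 [ 10   7   2  48  25  60 107 101  96  80  74  78]
210 [ 9  8  7 20  5 26 79 93 96 90 78 64]
211 [ 8  8  9  4  6  3 49 75 90 84 72 56]
212 [ 9  8  8  9  7  6 32 70 87 75 57 51]
213 [ 8  9  9 10  7 10 52 78 78 58 45 52]
214 [ 9 10  8  4  7 28 65 71 58 35 45 55]
215 [ 6 10  9  9  8 17 35 42 33 16 42 38]
216 [ 8  7  7  4 12  6  2 13 21  5 11  9]
217 [ 9  6  9  9  8  9  6 16 37 17  4  7]
218 [ 6  7  9 10  9  7 11 43 55 19  4  5]
219 [ 7 12 11 11 10  7 34 57 45 10  3  6]
220 [10  9 10 11  8  4 46 41 13  4  9  4]
221 [12  7  7  9  5  3 28 13  2 11 11 11]
222 [8 6 7 8 4 5 3 5 5 7 2 5]
223 [11  9  8  8  9  3  4  5  6  2  4  8]
224 [ 8  6  8  7  7 10  4  7  3  5  8  8]
225 [ 8  6 15  5  3  9  9 11  8  7  6  6]
226 [ 4  4  4  3 12  7  7  8  8 11  9 11]
227 [ 4  7  5  6 10  8 12  7  7  7 10  5]
228 [ 7  6  6  6  3  5 11  7 15  5 16 18]
229 [ 5  4 11  5  5  8  7 11  6  5  8  6]
```

View pics/tip.png

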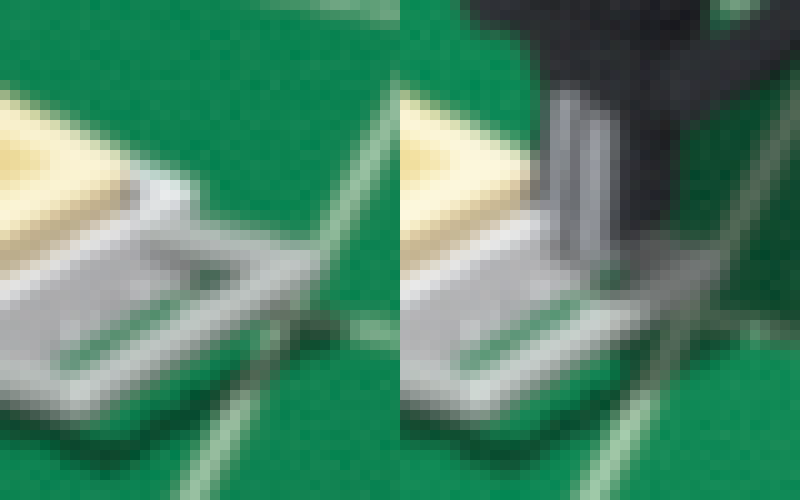

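The tip picture shows the shut finger tips ending at about (389,210). The reported TCP should project to about (384,225). So the fingers are really hovering about 3 cm above where they are reported, and the handle is untouched. I'll calibrate by gently touching the bare ledge beside the dish, where a ray cast onto z=0 gives the true tip position.

```bash
python3 -m inch '[[0,0,-0.5,0,0,0,0],[0.5,0,0,0,0,0,0],[0.5,0,0,0,0,0,0],[0,0,0.5,0,0,0,0],[0,0,0,0,0,0,0]]'
python3 -m inch '[[0,0,0.06,0,0,0,0],[0,0,0.06,0,0,0,0],[0,0,0,0,0,0,0]]'
```

```text
clock: 6.38
tcp_pos: [0.4853, -0.0214, 0.009]
orientation: [-179.7, 0.2, 66.7]
force: [-0.1, -0.1, -0.1]
width: 0.001
finger_force: 0.0
clock: 6.75
tcp_pos: [0.4882, -0.0216, 0.0024]
orientation: [180.0, -0.0, 66.6]
force: [-0.5, -1.0, -0.4]
width: -0.003
finger_force: 0.0
```

```bash
python3 -m inch '[[0,0,0.08,0,0,0,0],[0,0,0.08,0,0,0,0],[0,0,0,0,0,0,0]]'
python3 -m inch '[[0,0,0.05,0,0,0,0],[0,0,0,0,0,0,0]]'
python3 - <<'E'
from h import *
s=optics.read_camera("side");o=cv2.imread("pics/side0.png");im=s["color"]
P=monitor.state()["tcp_pos"]
print(P,proj(s,P),proj(s,P+[.0044,.0101,0]))
a=np.hstack([cv2.resize(im[150:250,320:440],(600,500),interpolation=cv2.INTER_CUBIC)])
cv2.imwrite("pics/touch.png",a)
E
```

```text
clock: 7.12
tcp_pos: [0.4874, -0.0214, -0.0106]
orientation: [-179.9, 0.0, 66.7]
force: [0.0, 0.3, -0.1]
width: 0.004
finger_force: 0.0
clock: 7.38
tcp_pos: [0.4878, -0.0213, -0.014]
orientation: [-180.0, 0.0, 66.7]
force: [0.0, -0.8, -0.4]
width: 0.004
finger_force: 0.0
[ 0.48797603 -0.02138506 -0.01383297] [364.36303295 246.76818647] [360.86146095 248.88380513]
```

View pics/touch.png

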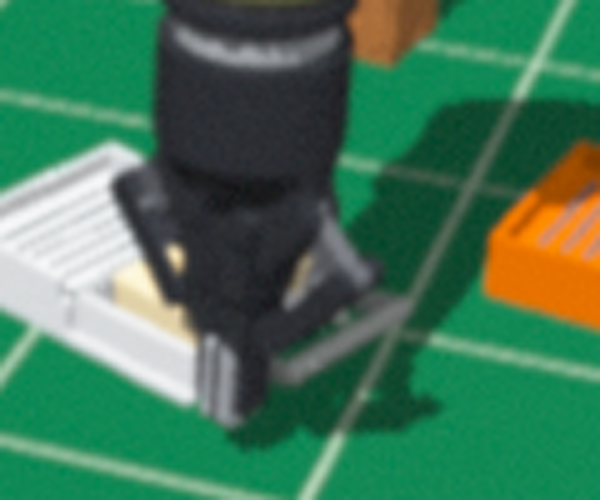

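Reported z is -0.014 and there is still no contact, so the readout is biased. The tip shows at (364.4,234.4), where (361,249) was expected. I'll keep descending until touch.

```bash
python3 -m inch '[[0,0,0.08,0,0,0,0],[0,0,0.06,0,0,0,0],[0,0,0,0,0,0,0]]'
for i in 1 2 3 4 5 6; do :; done
python3 -m inch '[[0,0,0.04,0,0,0,0],[0,0,0,0,0,0,0]]' | grep -E 'tcp|force: \['
python3 -m inch '[[0,0,0.04,0,0,0,0],[0,0,0,0,0,0,0]]' | grep -E 'tcp|force: \['
```

```text
clock: 7.8
tcp_pos: [0.4875, -0.0214, -0.0248]
orientation: [-180.0, 0.0, 66.7]
force: [-0.6, -0.2, -1.0]
width: 0.002
finger_force: 0.0
tcp_pos: [0.4879, -0.0214, -0.0274]
force: [-0.4, 0.3, 0.3]
tcp_pos: [0.4878, -0.0213, -0.0304]
force: [-0.3, 1.0, -0.5]
```

```bash
python3 -m inch '[[0,0,0.03,0,0,0,0],[0,0,0,0,0,0,0]]' | grep -E 'tcp|force: \['
python3 -m inch '[[0,0,0.03,0,0,0,0],[0,0,0,0,0,0,0]]' | grep -E 'tcp|force: \['
python3 -m inch '[[0,0,0.03,0,0,0,0],[0,0,0,0,0,0,0]]' | grep -E 'clock|tcp|force: \['
```

```text
tcp_pos: [0.4879, -0.0214, -0.0327]
force: [-1.1, -0.2, 0.3]
tcp_pos: [0.4879, -0.0214, -0.0349]
force: [-0.1, -0.2, -0.3]
clock: 9.05
tcp_pos: [0.4878, -0.0214, -0.0372]
force: [-0.1, -0.4, -0.4]
```

```bash
python3 -m inch '[[0,0,0.03,0,0,0,0],[0,0,0,0,0,0,0]]' | grep -E 'tcp|force: \['
python3 -m inch '[[0,0,0.03,0,0,0,0],[0,0,0,0,0,0,0]]' | grep -E 'clock|tcp|force: \['
python3 - <<'E'
from h import *
s=optics.read_camera("side");im=s["color"];o=cv2.imread("pics/side0.png")
d=cv2.absdiff(im,o).max(2);P=monitor.state()["tcp_pos"];print(P,proj(s,P+[.0044,.0101,0]))
g=cv2.cvtColor(im,cv2.COLOR_BGR2HSV)
fing=((g[...,1]<90)&(d>25)).astype(int)
for v in range(228,256):print(v,"".join(".#"[k] for k in fing[v,350:385]),g[v,360:370:3,1])
E
```

```text
tcp_pos: [0.4882, -0.0213, -0.0387]
force: [-2.5, -0.7, 6.2]
clock: 9.55
tcp_pos: [0.4883, -0.0213, -0.0388]
force: [-10.0, -0.3, 29.2]
[ 0.48828969 -0.0213024  -0.03883373] [360.12031666 258.50908055]
228 ........#####################...... [14 15 31 42]
229 ........##.################........ [20 16 24 33]
230 ........##################......... [12 11 24 38]
231 .........###############........... [18 14 20 50]
232 .........##############............ [14 13 10 43]
233 .........##############............ [16 17 18 28]
234 .........##############............ [13 17 21 33]
235 .........#############............. [15 12 15 36]
236 .........#############............. [16 14 18 40]
237 .........#############............. [16 12 15 52]
238 .........#############............. [14 12 18 39]
239 .........#############............. [17 17 13 30]
240 .........############.............. [22 15 24 43]
241 .........###########............... [30 16 23 54]
242 ..........#########................ [62 15 21 98]
243 ............######................. [146  19  26 179]
244 .............####.................. [216  62  64 225]
245 ................................... [168 143 143 221]
246 ................................... [ 98 139 188 244]
247 ................................... [ 71  88 129 177]
248 ................................... [ 84  75  71 113]
249 ................................... [151 112  65  72]
250 ................................... [212 180 119  72]
251 ................................... [228 227 199 135]
252 ................................... [222 233 220 209]
253 ................................... [231 226 225 229]
254 ................................... [217 229 236 224]
255 ................................... [220 233 215 227]
```

Contact is at reported z = -0.0387, so the true z is about reported + 0.0387. Now the horizontal bias, from the ray onto z=0. I'm also lifting off.

```bash
python3 -m inch '[[0,0,-0.3,0,0,0,0],[0,0,-0.3,0,0,0,0],[0,0,0,0,0,0,0]]' | grep -E 'clock|tcp|force: \['
python3 - <<'E'
from h import *
s=optics.read_camera("side")
for uv in((364.5,243.5),(365,244.5)):
    w=cast(s,uv,0)[:2]-[.0044,.0101];e=w-[.4883,-.0213]
    print(w,"bias",e,"along tool y",e@[.918,-.396],"x",e@[.396,.918])
t=optics.read_camera("top");print(proj(t,[.49,-.035,.08]))
E
```

```text
clock: 9.98
tcp_pos: [0.4897, -0.0211, 0.0049]
force: [-0.3, 0.6, -0.1]
[ 0.48158801 -0.02387337] bias [-0.00671199 -0.00257337] along tool y -0.005142558514967112 x -0.005020299231509857
[ 0.47952401 -0.02084274] bias [-0.00877599  0.00045726] along tool y -0.008237436271654184 x -0.003055528447001635
[330.17153718 230.35702109]
```

```bash
python3 -m inch '[[0,0,-0.33,0,0,0,0.35],[-0.48,0.03,0,0,0,0,0.35],[-0.475,0.03,0,0,0,0,0.35],[0,0,0,0,0,0,0.35],[0,0,0.25,0,0,0,0.35],[0,0,0.2,0,0,0,0.35],[0,0,0,0,0,0,0.35]]'
python3 -m inch '[[0,0,0.15,0,0,0,0.35],[0,0,0,0,0,0,0.35]]'
```

```text
clock: 10.95
tcp_pos: [0.4622, -0.0884, -0.0072]
orientation: [-179.8, 0.1, 66.7]
force: [-0.8, -0.1, -1.0]
width: 0.348
finger_force: 0.0
clock: 11.2
tcp_pos: [0.4632, -0.0888, -0.0174]
orientation: [-179.9, 0.0, 66.7]
force: [0.7, -0.1, 0.8]
width: 0.347
finger_force: 0.0
```

```bash
python3 -m inch '[[0,0.03,0.08,0,0,0,0.35],[0,0,0.07,0,0,0,0.35],[0,0,0,0,0,0,0.35]]'
python3 -m inch '[[0,0,0,0,0,0,0],[0,0,0,0,0,0,0],[0,0,0,0,0,0,0],[0,0,0,0,0,0,0]]' 25
```

```text
clock: 11.58
tcp_pos: [0.4655, -0.0899, -0.0284]
orientation: [-180.0, 0.0, 66.7]
force: [-0.2, -0.2, 0.2]
width: 0.35
finger_force: 0.0
clock: 12.08
tcp_pos: [0.459, -0.087, -0.0289]
orientation: [-179.2, 0.0, 66.7]
force: [-14.5, 6.4, 14.8]
width: 0.103
finger_force: 25.1
```

The handle is gripped (width 0.103). The arm was pushed about 7 mm along -tool y, so I'll relieve that and start the arc.

```bash
python3 -m inch '[[0,-0.06,0,0,0,0,0],[0,-0.03,0,0,0,0,0],[0,0,0,0,0,0,0]]' 25
python3 -m inch '[[0,0.012,-0.156,0,0,0,0],[0,0.028,-0.154,0,0,0,0],[0,0.044,-0.15,0,0,0,0],[0,0,0,0,0,0,0]]'
```

```text
clock: 12.45
tcp_pos: [0.4595, -0.0872, -0.028]
orientation: [-180.0, 0.0, 66.7]
force: [-0.6, 0.7, -1.0]
width: 0.102
finger_force: 24.4
clock: 12.95
tcp_pos: [0.4655, -0.0897, 0.0074]
orientation: [-180.0, -0.0, 66.7]
force: [-3.3, -0.2, 0.1]
width: 0.102
finger_force: 24.6
```

```bash
python3 -m inch '[[0,0.06,-0.144,0,0,0,0],[0,0.075,-0.137,0,0,0,0],[0,0.089,-0.129,0,0,0,0],[0,0.102,-0.119,0,0,0,0],[0,0,0,0,0,0,0]]'
python3 -m inch '[[0,0.113,-0.108,0,0,0,0],[0,0.124,-0.095,0,0,0,0],[0,0.133,-0.082,0,0,0,0],[0,0.141,-0.067,0,0,0,0],[0,0,0,0,0,0,0]]'
```

```text
clock: 13.58
tcp_pos: [0.4863, -0.0986, 0.0472]
orientation: [-179.7, -0.0, 66.7]
force: [-9.8, 3.6, 7.4]
width: 0.103
finger_force: 24.9
clock: 14.2
tcp_pos: [0.5252, -0.1151, 0.075]
orientation: [179.8, -0.1, 66.7]
force: [-5.2, 1.6, 8.2]
width: 0.104
finger_force: 25.8
```

```bash
python3 -m inch '[[0,0.122,-0.045,0,0,0,0],[0,0.126,-0.034,0,0,0,0],[0,0.128,-0.023,0,0,0,0],[0,0.13,-0.011,0,0,0,0],[0,0.13,0,0,0,0,0],[0,0,0,0,0,0,0]]'
python3 -m inch '[[0,0.065,0.005,0,0,0,0],[0,0.065,0.006,0,0,0,0],[0,0.064,0.011,0,0,0,0],[0,0.064,0.012,0,0,0,0],[0,0.063,0.017,0,0,0,0],[0,0.063,0.017,0,0,0,0],[0,0,0,0,0,0,0]]'
```

```text
clock: 14.95
tcp_pos: [0.568, -0.1336, 0.0808]
orientation: [179.9, 0.0, 66.7]
force: [-0.2, 1.9, 1.3]
width: 0.105
finger_force: 26.1
clock: 15.82
tcp_pos: [0.5939, -0.1447, 0.0759]
orientation: [180.0, -0.0, 66.7]
force: [0.5, 3.2, 0.2]
width: 0.104
finger_force: 26.0
```

```bash
python3 -m inch '[[0,0.061,0.022,0,0,0,0],[0,0.061,0.023,0,0,0,0],[0,0.047,0.021,0,0,0,0],[0,0.048,0.022,0,0,0,0],[0,0,0,0,0,0,0],[0,0,0,0,0,0,0]]'
python3 - <<'E'
from h import *
s=optics.read_camera("side")
cv2.imwrite("pics/over.png",cv2.resize(s["color"][130:250,290:430],(700,600),interpolation=cv2.INTER_CUBIC))
E
```

```text
clock: 16.58
tcp_pos: [0.6084, -0.151, 0.0693]
orientation: [180.0, -0.0, 66.7]
force: [0.2, 2.3, 0.9]
width: 0.103
finger_force: 26.0
```

View pics/over.png

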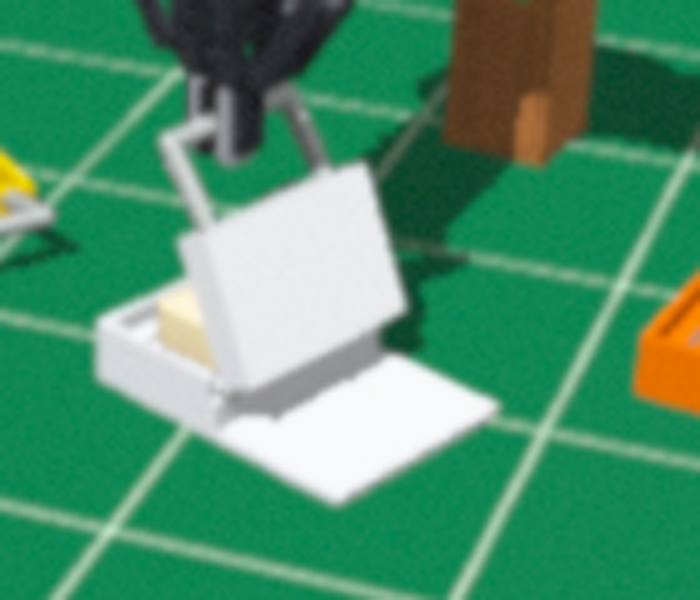

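The bar is lying on the deck at crop (185,325), visible past the edge of the raised tray at about 2.0 rad. Now I reverse the arc.

```bash
python3 -m inch '[[0,-0.095,-0.043,0,0,0,0],[0,-0.122,-0.045,0,0,0,0],[0,-0.126,-0.034,0,0,0,0],[0,-0.128,-0.023,0,0,0,0],[0,-0.13,-0.011,0,0,0,0],[0,0,0,0,0,0,0]]'
python3 -m inch '[[0,-0.13,0,0,0,0,0],[0,-0.13,0.011,0,0,0,0],[0,-0.128,0.023,0,0,0,0],[0,-0.126,0.034,0,0,0,0],[0,-0.122,0.045,0,0,0,0],[0,0,0,0,0,0,0]]'
python3 -m inch '[[0,-0.141,0.067,0,0,0,0],[0,-0.133,0.082,0,0,0,0],[0,-0.124,0.095,0,0,0,0],[0,-0.113,0.108,0,0,0,0],[0,0,0,0,0,0,0]]'
```

```text
clock: 17.38
tcp_pos: [0.5667, -0.1333, 0.0819]
orientation: [180.0, -0.1, 66.7]
force: [2.0, 2.6, 4.4]
width: 0.106
finger_force: 25.8
clock: 18.12
tcp_pos: [0.5214, -0.1142, 0.072]
orientation: [-179.9, 0.0, 66.7]
force: [0.1, 1.0, 3.0]
width: 0.104
finger_force: 26.1
clock: 18.75
tcp_pos: [0.4864, -0.0992, 0.0451]
orientation: [-179.9, 0.1, 66.7]
force: [1.0, -0.6, -1.8]
width: 0.105
finger_force: 25.7
```

```bash
python3 -m inch '[[0,-0.102,0.119,0,0,0,0],[0,-0.089,0.129,0,0,0,0],[0,-0.075,0.137,0,0,0,0],[0,-0.06,0.144,0,0,0,0],[0,-0.044,0.15,0,0,0,0],[0,0,0,0,0,0,0]]'
python3 -m inch '[[0,-0.028,0.08,0,0,0,0],[0,-0.006,0.07,0,0,0,0],[0,-0.004,0.06,0,0,0,0],[0,0,0.05,0,0,0,0],[0,0,0.04,0,0,0,0],[0,0,0,0,0,0,0]]'
```

```text
clock: 19.5
tcp_pos: [0.462, -0.0885, -0.0056]
orientation: [-180.0, 0.1, 66.7]
force: [1.2, -3.2, -0.4]
width: 0.104
finger_force: 25.8
clock: 20.25
tcp_pos: [0.4595, -0.0873, -0.0273]
orientation: [-180.0, 0.0, 66.7]
force: [-1.7, -4.9, 2.8]
width: 0.101
finger_force: 25.8
```

```bash
python3 -m inch '[[0,0,0.02,0,0,0,0],[0,0,0,0,0,0,0]]' | grep -E 'tcp|force: \['
python3 -m inch '[[0,0,0,0,0,0,0.2],[0,0,0,0,0,0,0.3],[0,0,0,0,0,0,0.3],[0,0,0,0,0,0,0.3]]'
python3 -m inch '[[0,0,-0.1,0,0,0,0.3],[0,0,-0.2,0,0,0,0.3],[0,0,-0.4,0,0,0,0.3],[0,0,-0.6,0,0,0,0.3],[0,0,-0.6,0,0,0,0.3],[0,0,0,0,0,0,0.3]]'
```

```text
tcp_pos: [0.4595, -0.0871, -0.0277]
force: [-5.2, -4.4, 15.5]
clock: 21.0
tcp_pos: [0.4596, -0.0868, -0.0289]
orientation: [-180.0, -0.0, 66.7]
force: [0.2, -0.1, 0.3]
width: 0.302
finger_force: 0.0
clock: 21.75
tcp_pos: [0.4631, -0.0876, 0.1183]
orientation: [179.6, -0.3, 66.7]
force: [0.2, -0.3, -0.9]
width: 0.301
finger_force: 0.0
```

Now I move aside toward +y to clear the view, then check with both cameras.

```bash
python3 -m inch '[[0.5,0,0,0,0,0,0.3],[0.7,0,0,0,0,0,0.3],[0.7,0,0,0,0,0,0.3],[0.7,0,0,0,0,0,0.3],[0.5,0,0,0,0,0,0.3],[0.3,0,0,0,0,0,0.3],[0,0,0,0,0,0,0.3]]'
python3 - <<'E'
from h import *
s=optics.read_camera("side");t=optics.read_camera("top")
a=cv2.resize(s["color"][150:250,290:430],(420,300),interpolation=cv2.INTER_CUBIC);b=cv2.resize(t["color"][155:260,320:420],(380,400),interpolation=cv2.INTER_CUBIC)
a=cv2.copyMakeBorder(a,0,100,0,0,cv2.BORDER_CONSTANT)
cv2.imwrite("pics/end.png",np.hstack([a,b]))
E
```

```text
clock: 22.62
tcp_pos: [0.5605, 0.1477, 0.1133]
orientation: [-180.0, 0.1, 66.8]
force: [0.3, -0.7, -0.2]
width: 0.302
finger_force: 0.0
```

View pics/end.png

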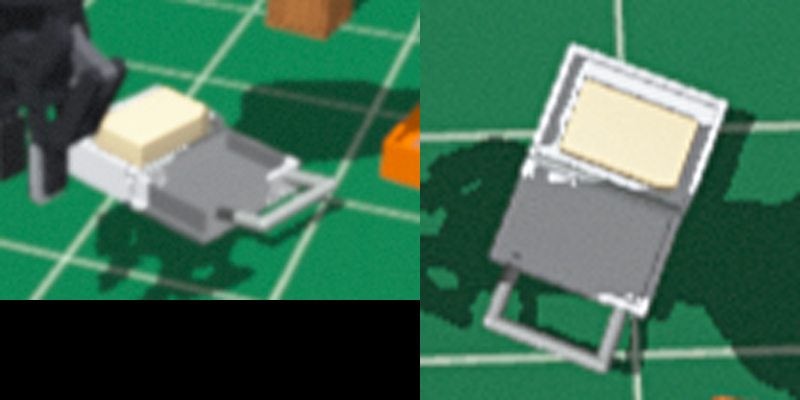

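The bar lies plain side up on the deck at (630,130) in the top half of the picture. The tray is empty and flat at (590,235), and the handle is down and free.

```bash
python3 -c "
from rig import ticket
print(ticket.sign_off())"
```

```text
the job is handed in; nothing more can be done
None
```

The bar is turned over on its dish's drying deck, the empty tray is laid back flat and released, the other dish was never approached, and the job was handed in at about 23 s (the sign-off returned no verdict).

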